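# Roll a crank disc under the dial gauge

### The arm

A 7-joint arm with a two-finger parallel gripper is mounted at the origin on the work surface. World frame = base frame: x ahead of the robot, y to its left, z up, the work surface at z = 0. Lengths are in m, angles in rad, forces in N, time in s.
With the tool pointing down it reaches from about 0.4 to 0.875 m from the base axis. Payload 4.4 kg.
Tool frame: the origin (TCP) lies midway between the tips of the shut fingers; the grasp point (between the pads) lies 19 mm behind it; z points along the fingers, y is the line along which they close (so a half turn about z gives the same grasp; the last joint's range is limited). The gripper opens to 85 mm and grips with 20 to 120 N. Pads are 22 mm wide; open, the fingers measure 114 mm over their backs; the gripper's body (76 mm by 85 mm) begins 54 mm behind the grasp point. The pads swing forward as they close: fully open they stand 13 mm farther back than shut.
Start: joints at [-1.307, 0.628, 0.038, 1.517, -0.027, 0.996, -0.02], TCP at [0.21, 0.615, 0.231] pointing down, gripper open.
Joint ranges: [-3.06, 3.06], [-0.37, 2.12], [-1.25, 1.32], [0.18, 2.47], [-1.1, 4.24], [0.23, 1.98], [-2.94, 2.94]. Speed limits (rad/s): [2.57, 2.57, 3.14, 3.14, 3.14, 3.14, 3.14].

### API

Orientations are given as a unit quaternion [x, y, z, w].
In Python, from bench import env gives the robot as it stands. Calls block until the motion is done:
- env.move_ptp(position, orientation): joint-space move of the TCP to a pose.
- env.line_to(position, orientation=None, max_speed=0.15): straight line of the TCP; orientation=None keeps the orientation; max_speed is the mean speed in m/s.
- env.move_joints(angles): joint-space move.
- env.release() and env.grasp(): open the fingers fully, or close them until they stop; the grip force is fixed at half the most.
- env.wait(seconds).
- env.ik(position, orientation): joint angles nearest the present ones, or None.
- env.read_camera(name): name is "scene" or "side" or "wrist"; returns a dict with "pixels" (400x640x3 uint8, blue, green, red), "camera_matrix" (3x3 intrinsics, pixels), "R" (3x3) and "t" (3): a world point X has camera coordinates R X + t. Camera axes: x right, y down, z forward; pixel columns grow to the right and rows downward; lengths in m; the calibration is good to about 2 mm. A picture is of the moment at which its call begins. There is no depth.
A pose or a line that the arm cannot do raises env.PlanningError and nothing moves.
- env.finish_job(): hands the job in; it is judged then, once.
Trained networks look in the newest picture that a camera, given by its name, has taken for a name from the list of things; names that differ only in an ending like _2 or _b are one class to them, and where a whole thing is asked for, a point or a joint stands for the part that bears it (a point fixed in the world has none). Each returns a list of dicts, best first, with "confidence" (0 to 1); they miss things now and then, are a little off and sometimes report something else, mostly with a low value. They report only what shows in the picture. A call takes as long as a camera call. They do not tell look-alikes from the thing itself.
- env.cut_out(thing, camera): "mask" (400x640 bool, what is visible of it) and "xy" ([column, row] in pixels, amid what is visible of it).
Readings, each from a call of its own:
- env.current_clock(): time.
- env.current_joint_pos(): joint angles.
- env.current_qd(): joint speeds.
- env.current_effort(): joint torques, N m.
- env.current_tcp_pos(): TCP position.
- env.current_orientation(): TCP orientation.
- env.current_ft_force(): force on the tool from outside, world axes, zero at the start.
- env.current_ft_torque(): the same for the moment, N m.
- env.current_opening(): finger opening in m.
- env.current_grip_force(): force on a finger pad.
Only numpy, scipy, OpenCV 4.12 (cv2) and the standard library are available. Lean on these libraries where they do the work, as an engineer would, in place of code of your own. Each camera call takes 0.05 s, during which the arm holds its last target. There are 200 camera calls.

### The job

Roll the larger of the two crank discs on its rim across the granite plate, round whatever stands in the way, until its highest point is right under the plunger of the dial gauge and lifts it, and leave it standing there on its own. It must roll, not skid, never leave the plate and never tip over; do not touch the gauge or its stand with the robot, and leave everything else where it is.

Things in the scene. Friction and masses are not known exactly. Their poses are not given: they have to be found in the camera images.
- disc_large_centre (a point): centre of the larger crank disc (100 mm diameter, 26 mm thick, aluminium, about 0.55 kg), which stands loose on its rim on the plate, so 50 mm above the plate. y is the disc's axis, level while it stands; x and z turn as it rolls; z is up at the start. Faces flat, bore (22 mm) blind. It stands by itself and rolls in its own plane; pushed slowly it stops within millimetres
- disc_large_pinhole (a point): the one crank-pin hole (dark, 11 mm, blind) of the larger disc, 34 mm from its centre along its z axis; point half-way through the thickness. Uppermost at the start; shows how far the disc has rolled (314 mm a turn)
- disc_small_centre (a point): bystander: the smaller crank disc, 80 mm in diameter and 26 mm thick, standing on its rim; point: its centre, 40 mm above the plate; y along its axis
- plunger_axis (a point): on the dial gauge's vertical plunger axis at the height of its free tip, 97 mm above the plate; fixed to the stand. x points level along the cross arm to the column, z up. Plunger 5 mm thick with an 8 mm ball tip
- plunger (a joint): lift of the plunger in m: 0 hanging free, up to 0.012; about 0.6 to 1 N of spring. It reads 0.003 with the larger disc's highest point under the tip
- plate: black granite surface plate 420 mm (x) by 760 mm (y) by 60 mm thick, level; origin at the centre of its underside, its top is 60 mm above the work surface. Friction about 0.6
- vblock_centre (a point): bystander: small steel V-block 44 mm (its x) by 40 mm (its y) by 34 mm high standing loose on the plate; point: its centre, 17 mm above the plate
- case_centre (a point): bystander: closed wooden gauge-block case 50 mm (its x) by 38 mm (its y) by 27 mm high lying loose on the plate; point: its centre, 13.5 mm above the plate
- square_centre (a point): bystander: engineer's square lying flat and loose on the plate; stock 18 mm (its x) by 70 mm (its y) by 16 mm high, point: the centre of the stock; the blade, 18 mm wide, runs from y = +26 mm to x = +94 mm
- dial_centre (a point): centre of the round dial case (42 mm diameter, 20 mm thick along x), 207 mm above the plate and 110 mm above the plunger's free tip. Axes as the stand. A small cap ends 32 mm above the point; below is an 8 mm stem down to 146 mm above the plate; from its back a level arm 12 mm thick runs along +x to the column
- stand: gauge stand, fixed, place and bearing vary: origin under the centre of its foot, on the plate. Foot 100 mm (x) by 90 mm (y) by 38 mm high; column 18 mm thick and 306 mm high over the origin; clamp and screw on the column at 207 mm, reaching 42 mm to +y. The plunger hangs 140 mm from the column on the -x side
Not all that is in view belongs to the job. What is shaped like the part that bears disc_large_centre but yellow is not meant.

How it is judged:
By the outcome, as a careful person would: the job done as asked, in the order asked, and still so for the second after the job is handed in, with the robot touching nothing.
It also fails if it takes over 64 s, if anything falls off the work surface, if the arm or the gripper's body presses on something with over 40 N, if the wrist force passes 120 N, or if a joint passes its speed limit or range.

## Working session

There is one attempt and no reset: what is moved stays moved. The work goes in short steps, each a Python script; the robot and the scene stay as the last script left them, time stands still between calls to the robot, and variables do not carry over. Pictures are saved under pics/ and viewed, at most 10 in all, crops included, and the job is handed in when it is done.

```bash
mkdir -p pics; ls; python3 - <<'E'
from bench import env
import cv2, numpy as np
ims=[]
for c in ["scene","side"]:
    r=env.read_camera(c); cv2.imwrite(f"pics/{c}0.png",r["pixels"]); 
    print(c,r["camera_matrix"].tolist(),r["R"].round(4).tolist(),r["t"].round(4).tolist())
    for th in ["disc_large_centre","disc_large_pinhole","disc_small_centre","plunger","plate","vblock_centre","case_centre","square_centre","dial_centre","stand"]:
        for d in env.cut_out(th,c):
            m=d["mask"]; ys,xs=np.nonzero(m); 
            print(th,round(d["confidence"],2),np.round(d["xy"],1),len(xs),(xs.min(),xs.max(),ys.min(),ys.max()) if len(xs) else 0)
print(env.current_clock(),env.current_orientation())
E
```

```text
pics
scene [[473.67119336059, 0.0, 324.01318426614574], [0.0, 473.67119336059, 191.9854558587607], [0.0, 0.0, 1.0]] [[-0.694, 0.7198, -0.0151], [0.4906, 0.4574, -0.7417], [-0.527, -0.5221, -0.6706]] [0.3154, -0.2136, 1.7895]
disc_large_centre 0.69 [360.4 203.6] 884 (np.int64(343), np.int64(378), np.int64(191), np.int64(222))
disc_large_centre 0.66 [456.8 256.5] 716 (np.int64(442), np.int64(473), np.int64(240), np.int64(274))
disc_large_pinhole 0.82 [358.5 207.7] 872 (np.int64(343), np.int64(378), np.int64(191), np.int64(222))
disc_large_pinhole 0.68 [457.5 257.3] 662 (np.int64(442), np.int64(472), np.int64(240), np.int64(274))
disc_large_pinhole 0.42 [320.4 219.8] 285 (np.int64(308), np.int64(328), np.int64(208), np.int64(227))
disc_small_centre 0.55 [252.1 157.7] 157 (np.int64(246), np.int64(257), np.int64(148), np.int64(168))
plate 0.76 [311.5 228.9] 23886 (np.int64(169), np.int64(439), np.int64(126), np.int64(329))
vblock_centre 0.55 [283.2 174. ] 248 (np.int64(276), np.int64(292), np.int64(164), np.int64(182))
case_centre 0.57 [318.5 216.3] 269 (np.int64(308), np.int64(328), np.i
[... 1484 characters left out ...]
0), np.int64(451), np.int64(189), np.int64(379))
square_centre 0.8 [279.8 253.3] 309 (np.int64(262), np.int64(294), np.int64(246), np.int64(269))
square_centre 0.73 [337.1 298.2] 25002 (np.int64(259), np.int64(452), np.int64(188), np.int64(380))
square_centre 0.49 [372.7 219.8] 1854 (np.int64(322), np.int64(395), np.int64(151), np.int64(254))
square_centre 0.21 [335.3 225.7] 205 (np.int64(326), np.int64(342), np.int64(220), np.int64(233))
dial_centre 0.93 [373.6 215.6] 1973 (np.int64(321), np.int64(395), np.int64(149), np.int64(255))
stand 0.91 [374.3 219.4] 1878 (np.int64(322), np.int64(395), np.int64(150), np.int64(255))
1.1 [ 1.64163888e-01  9.86433078e-01  2.14417153e-05 -1.04167141e-05]
```

```bash
python3 - <<'E'
import cv2
a=cv2.imread("pics/scene0.png")[115:335,160:480]; cv2.imwrite("pics/a.png",cv2.resize(a,None,fx=2.5,fy=2.5,interpolation=cv2.INTER_CUBIC))
b=cv2.imread("pics/side0.png")[140:390,240:480]; cv2.imwrite("pics/b.png",cv2.resize(b,None,fx=2.4,fy=2.4,interpolation=cv2.INTER_CUBIC))
E
```

```text
(no output)
```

View pics/a.png

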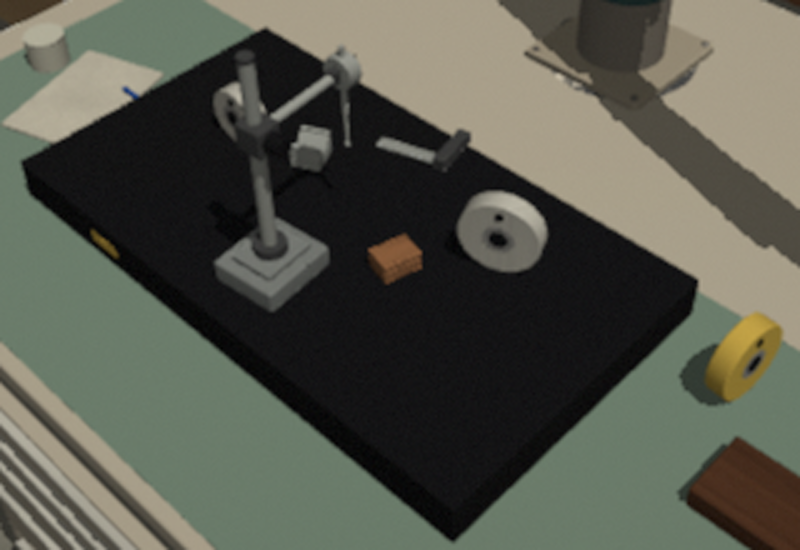

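View pics/b.png

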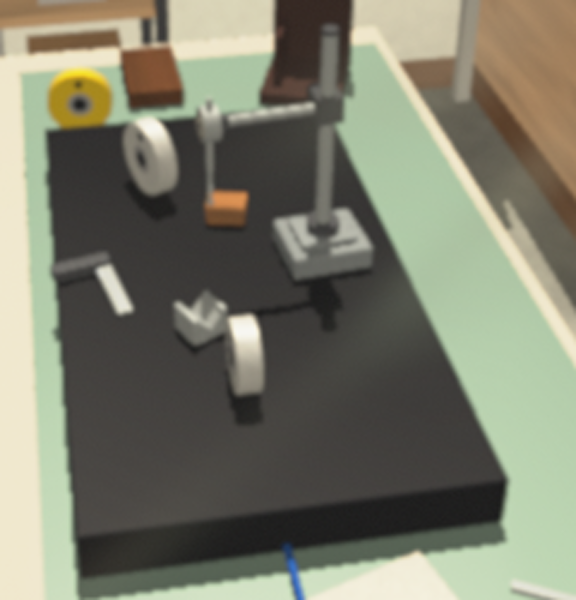

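The larger disc is the grey one at scene (360,204) and side (273,178): it stands on the plate. The candidate at scene (457,257) / side (303,204 is a mask mix) is the yellow decoy off the plate. The small disc is at scene (252,158) / side (341,289). Next I fit poses from the masks in both cameras.

```bash
cat > h.py <<'E'
import cv2, numpy as np
from scipy.optimize import least_squares, minimize
def proj(c,P):
    q=(np.asarray(P,float)@np.array(c["R"]).T+np.array(c["t"]))@np.array(c["camera_matrix"]).T
    return q[:,:2]/q[:,2:]
def ray(c,uv,z):
    K,R,t=[np.array(c[k]) for k in("camera_matrix","R","t")]
    o=-R.T@t; d=R.T@np.linalg.solve(K,[uv[0],uv[1],1]); return o+d*(z-o[2])/d[2]
def tri(obs):  # [(cam,uv)]
    A=[];b=[]
    for c,uv in obs:
        K,R,t=[np.array(c[k]) for k in("camera_matrix","R","t")]
        o=-R.T@t; d=R.T@np.linalg.solve(K,[uv[0],uv[1],1]); d/=np.linalg.norm(d); M=np.eye(3)-np.outer(d,d); A.append(M); b.append(M@o)
    return np.linalg.solve(sum(A),sum(b))
def disc(p,r,w=.026,z=.06):  # p=x,y,yaw (axis direction)
    a=np.linspace(0,2*np.pi,60); ax=np.array([np.cos(p[2]),np.sin(p[2]),0]); e=np.array([-ax[1],ax[0],0])
    c=np.array([p[0],p[1],z+r]); ring=c+r*np.outer(np.cos(a),e)+r*np.outer(np.sin(a),[0,0,1])
    return np.vstack([ring+ax*w/2,ring-ax*w/2])
def box(p,s,z=.06):
    X=np.array([[i,j,k] for i in(-.5,.5) for j in(-.5,.5) for k in(0,1)])*s; c,s_=np.cos(p[2]),np.sin(p[2])
    return X@np.array([[c,-s_,0],[s_,c,0],[0,0,1]]).T+[p[0],p[1],z]
def fit(model,views,x0):  # views [(cam,mask)]
    S=4
    def cost(p):
        s=0
        for c,m in views:
            uv=proj(c,model(p)); ys,xs=np.nonzero(m); o=np.array([xs.min()-15,ys.min()-15]); n=(np.array([xs.max()+15,ys.max()+15])-o)
            im=np.zeros((n[1]*S,n[0]*S),np.uint8)
            cv2.fillConvexPoly(im,cv2.convexHull(np.round((uv-o+.5)*S*16-8).astype(np.int32)),255,shift=4)
            a=cv2.resize(im,(n[0],n[1]),interpolation=cv2.INTER_AREA)/255.; b=m[o[1]:o[1]+n[1],o[0]:o[0]+n[0]].astype(float)
            s+=np.abs(a-b).sum()/b.sum()
        return s
    best=None
    for th in np.arange(0,np.pi,np.pi/6):
        p0=np.array([x0[0],x0[1],th]); r=minimize(cost,p0,method="Nelder-Mead",options=dict(initial_simplex=[p0,p0+[.01,0,0],p0+[0,.01,0],p0+[0,0,.3]],xatol=1e-4,fatol=1e-4))
        if best is None or r.fun<best.fun: best=r
    return best.x,best.fun
E
python3 - <<'E'
from bench import env
from h import *
C={};M={}
for c in ["scene","side"]:
    C[c]=env.read_camera(c)
    for th in ["disc_large_pinhole","disc_small_centre","vblock_centre","case_centre","square_centre"]:
        M[c,th]=env.cut_out(th,c)
import pickle; pickle.dump((C,M),open("d.pkl","wb"))
sc,si=C["scene"],C["side"]
print("corners",[ray(sc,u,.06)[:2].round(3) for u in[(266,127),(438.8,228.2),(342,319.8),(170,180)]])
print("tip",tri([(sc,(299.2,173)),(si,(327.1,224.6))]).round(3),ray(sc,(299.2,173),.157).round(3),ray(si,(327.1,224.6),.157).round(3))
print("coltop",tri([(sc,(258.4,136.5)),(si,(377.5,151.5))]).round(3),ray(sc,(258.4,136.5),.366).round(3))
def pick(c,th,u):
    L=[d["mask"] for d in M[c,th] if d["mask"].sum()<5000 and np.hypot(*(np.array(d["xy"])-u))<12]; return L[0] if L else None
for th,mod,us,ui,z in [("disc_large_pinhole",lambda p:disc(p,.05),(360,206),(273,178),.11),("disc_small_centre",lambda p:disc(p,.04),(252,158),(341,289),.10),
  ("vblock_centre",lambda p:box(p,[.044,.04,.034]),(283,174),(324,272),.077),("case_centre",lambda p:box(p,[.05,.038,.027]),(318,217),(333,226),.0735)]:
    v=[(C[c],pick(c,th,u)) for c,u in(("scene",us),("side",ui))]; v=[a for a in v if a[1] is not None]
    if th=="disc_small_centre": v=[a for a in v if a[0] is si] or v
    x0=ray(si,ui,z)
    x,f=fit(mod,v,x0); print(th,len(v),x[:2].round(4),np.degrees(x[2]).round(1),round(f,3))
print("square blade/stock", [ray(sc,u,.068)[:2].round(3) for u in((312,172),(343,174))], [ray(sc,(160+x/2.5,115+y/2.5),.07)[:2].round(3) for x,y in((378,145),(440,165),(465,135))])
print(env.current_clock())
E
```

```text
corners [array([ 0.381, -0.366]), array([0.379, 0.383]), array([0.79 , 0.385]), array([ 0.788, -0.366])]
tip [0.557 0.002 0.158] [0.558 0.002 0.157] [0.556 0.004 0.157]
coltop [0.696 0.016 0.367] [0.695 0.015 0.366]
disc_large_pinhole 2 [0.4274 0.379 ] 118.6 1.143
disc_small_centre 1 [ 0.5609 -0.1977] -0.2 0.05
vblock_centre 2 [ 0.5288 -0.1018] 25.2 0.22
case_centre 2 [0.594  0.1124] 168.6 0.405
square blade/stock [array([ 0.455, -0.052]), array([0.394, 0.028])] [array([ 0.462, -0.049]), array([0.436, 0.037]), array([0.371, 0.02 ])]
1.7
```

I swapped the side candidates: in side the grey disc is at (303,204) and the yellow one at (273,178). Refitting.

```bash
python3 - <<'E'
from h import *
import pickle; C,M=pickle.load(open("d.pkl","rb")); sc,si=C["scene"],C["side"]
def pick(c,th,u):
    return [d["mask"] for d in M[c,th] if d["mask"].sum()<5000 and np.hypot(*(np.array(d["xy"])-u))<12]
v=[(C[c],pick(c,"disc_large_pinhole",u)[0]) for c,u in(("scene",(360,206)),("side",(303,204)))]
x0=ray(si,(303,204),.11)
for vv in (v,v[:1],v[1:]):
    x,f=fit(lambda p:disc(p,.05),vv,x0); print(x[:2].round(4),np.degrees(x[2]).round(1),round(f,3))
a=sc["pixels"][180:235,300:390]; b=si["pixels"][180:230,280:345]
cv2.imwrite("pics/c.png",np.hstack([cv2.resize(a,(400,400*55//90)),cv2.resize(b,(400*65//50*244//400,244))]))
uv=[proj(sc,[[.594,.112,.0735]]),proj(si,[[.594,.112,.0735]])];print(uv)
E
```

```text
[0.5059 0.1983] 23.0 0.101
[0.5041 0.1969] 207.2 0.035
[0.5064 0.2007] 22.7 0.043
[array([[318.01304131, 217.79602026]]), array([[334.11696527, 226.68396696]])]
```

View pics/c.png

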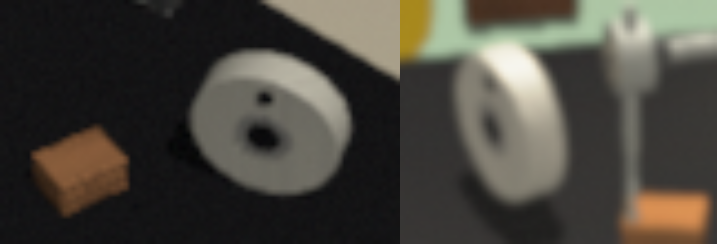

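Confirmed: the grey disc on the plate has one dark hole uppermost and stands at about (0.505, 0.198), axis bearing about 24°. A 9° pivot in place followed by a straight roll to the plunger at (0.557, 0.003) clears the case. I'll go above it and look once more from close by.

```bash
cat >> h.py <<'E'
from scipy.spatial.transform import Rotation as Ro
def quat(heading,s=1,tilt=0.):
    """heading: world angle of rolling direction; tool X along s*heading; tilt leans body backwards"""
    f=np.array([np.cos(heading),np.sin(heading),0]); up=np.array([0,0,1.])
    Z=np.sin(tilt)*f-np.cos(tilt)*up; X=s*(np.cos(tilt)*f+np.sin(tilt)*up); Y=np.cross(Z,X)
    return Ro.from_matrix(np.c_[X,Y,Z]).as_quat()
E
python3 - <<'E'
from bench import env
from h import *
hd=np.radians(24-90)
f=np.array([np.cos(hd),np.sin(hd),0])
for s in(1,-1):
    for nm,p,q in [("up",[.505,.198,.27],quat(hd,s)),("grasp",[.505,.198,.105],quat(hd,s)),("push0",[.48,.29,.0726],quat(np.radians(-75),s,.52)),("push1",[.544,.05,.0726],quat(np.radians(-75),s,.52))]:
        j=env.ik(p,q); print(s,nm,None if j is None else np.round(j,2))
s=1 if env.ik([.505,.198,.105],quat(hd,1)) is not None else -1
js=[env.ik([.505,.198,.27],quat(hd,k)) for k in(1,-1)]
now=np.array(env.current_joint_pos())
d=[9 if j is None else np.abs(np.array(j)-now).max() for j in js]; s=[1,-1][int(np.argmin(d))]; print("s",s,d)
env.move_ptp([.505,.198,.27],quat(hd,s)); print(env.current_clock())
r=env.read_camera("wrist"); cv2.imwrite("pics/w.png",r["pixels"])
L=env.cut_out("disc_large_centre","wrist")
for d in L: print(d["confidence"],d["xy"],d["mask"].sum())
import pickle; pickle.dump((r,L),open("w.pkl","wb"))
x,fv=fit(lambda p:disc(p,.05),[(r,L[0]["mask"])],[.505,.198]); print(x[:2],np.degrees(x[2]),fv)
E
```

```text
1 up [-0.06  0.47 -0.54  1.76  0.28  0.99  2.85]
1 grasp [-0.07  0.71 -0.55  1.92  0.58  0.67  2.58]
1 push0 [-0.66  0.89 -0.33  1.7   0.76  1.09  1.95]
1 push1 [-0.33  0.8  -0.2   1.95  0.98  0.81  2.08]
-1 up [-0.65  0.45  0.33  1.78 -0.17  0.95  0.17]
-1 grasp [-0.55  0.66  0.19  1.94 -0.22  0.56  0.21]
-1 push0 [-1.13  0.93  0.48  1.72  0.09  0.83 -0.59]
-1 push1 [-0.82  0.88  0.57  1.97  0.19  0.47 -0.32]
s -1 [np.float64(2.8703208172921664), np.float64(0.655078945615496)]
3.5583
0.89 [327.4, 185.9] 2823
0.18 [192.6, 262.4] 844
[0.50680049 0.1962767 ] 202.15772766770866 0.02970418064498204
```

View pics/w.png

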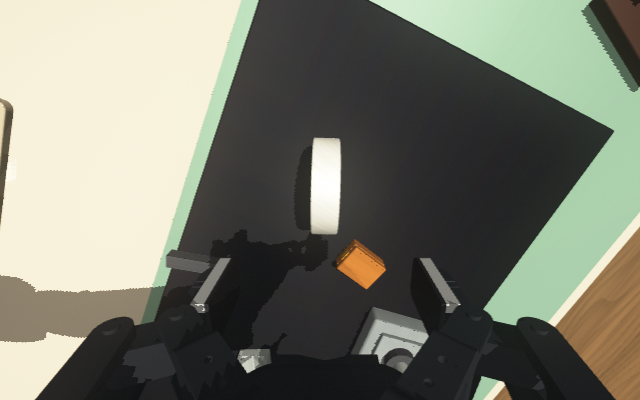

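The close view shows the disc edge-on at (327,186) with the case to its side at (362,264). The wrist fit agrees with the others: (0.507, 0.196), axis 22°. Now grasp, pivot about the contact and release.

```bash
python3 - <<'E'
from bench import env
from h import *
import pickle; r,L=pickle.load(open("w.pkl","rb"))
print("case top corners",[ray(r,u,.087)[:2].round(3) for u in((355,241),(338,262),(386,265),(368,284))])
P=np.array([.5065,.1965]); T=np.array([.557,.003]); s=-1; h0=np.radians(22.4-90)
env.move_ptp([*P,.2],quat(h0,s)); env.line_to([*P,.105]); F0=np.array(env.current_ft_force())
env.grasp(); print("open",env.current_opening(),env.current_grip_force(),np.array(env.current_ft_force())-F0)
h1=np.arctan2(*(T-P)[::-1]); print("h1",np.degrees(h1))
for k in np.linspace(0,1,4)[1:]: env.line_to([*P,.105],quat(h0+k*(h1-h0),s),max_speed=.05)
env.wait(.2); print(env.current_tcp_pos(),np.array(env.current_ft_force())-F0)
env.release(); env.wait(.3); env.line_to([*P,.25],max_speed=.2)
r=env.read_camera("wrist"); cv2.imwrite("pics/w2.png",r["pixels"])
L=env.cut_out("disc_large_centre","wrist")
x,fv=fit(lambda p:disc(p,.05),[(r,L[0]["mask"])],P); print(x[:2],np.degrees(x[2]),fv,L[0]["confidence"])
for c in("scene","side"):
    r=env.read_camera(c); L=env.cut_out("disc_large_centre",c); u0=proj(r,[[*P,.11]])[0]
    m=[d["mask"] for d in L if np.hypot(*(d["xy"]-u0))<12]
    if m: x,fv=fit(lambda p:disc(p,.05),[(r,m[0])],P); print(c,x[:2],np.degrees(x[2]),fv)
print(env.current_clock())
E
```

```text
case top corners [array([0.571, 0.143]), array([0.564, 0.109]), array([0.62 , 0.129]), array([0.612, 0.096])]
open 0.025196133209123887 58.89776587486267 [-1.38236066 -0.65169787  5.77348472]
h1 -75.37309931742682
[0.5069369  0.19669939 0.10540027] [-1.19857804 -0.14900623  5.81127739]
[0.5070787  0.19644385] 14.491344318578767 0.030643351868110427 0.57
scene [0.50556797 0.19672899] 11.223049246639262 0.037628924402130795
side [0.50700452 0.20376694] 12.471896344937806 0.06479841374752149
8.4417
```

```bash
cat >> h.py <<'E'
def look(env,P,cams=("scene","side")):
    out=[]
    for c in cams:
        r=env.read_camera(c); L=env.cut_out("disc_large_centre",c); u0=proj(r,[[*P,.11]])[0]
        m=[d["mask"] for d in L if np.hypot(*(d["xy"]-u0))<20]
        if m:
            x,fv=fit(lambda p:disc(p,.05),[(r,m[0])],P); out.append(x[:2]); print(c,x[:2].round(4),np.degrees(x[2]).round(1)%180,round(fv,3),"t",env.current_clock())
        cv2.imwrite(f"pics/{c}_{env.current_clock():.2f}.png",r["pixels"])
    return out
E
python3 - <<'E'
from bench import env
from h import *
P=np.array([.507,.1967]); T=np.array([.557,.003]); s=-1; h=np.radians(-75.37); f=np.array([np.cos(h),np.sin(h)]); q=quat(h,s,.5236)
z=.0726
env.grasp()
env.move_ptp([*(P-.095*f),.22],q); env.line_to([*(P-.095*f),z],max_speed=.15)
print("tcp",env.current_tcp_pos(),env.current_clock())
env.line_to([*(P+(.1-.049)*f),z],max_speed=.035)
env.wait(.3); print(env.current_tcp_pos(),env.current_ft_force())
X=look(env,P+.1*f)
for x in X: print((x-P)@f,(x-P)@[-f[1],f[0]])
E
ls pics
```

```text
tcp [0.48371047 0.28875022 0.07352251] 10.9667
[0.51989426 0.14738427 0.07261229] [ 0.13884995 -0.13503128 -0.10041128]
scene [0.5304 0.101 ] 11.199999999999989 0.039 t 15.6917
side [0.5326 0.1078] 10.7 0.126 t 15.7917
0.09852936844869001 -0.0015226402861584325
0.09250377378761447 0.0023400180155647814
a.png
b.png
c.png
scene0.png
scene_15.69.png
side0.png
side_15.79.png
w.png
w2.png
```

```bash
python3 - <<'E'
from bench import env
from h import *
P=np.array([.507,.1967]); T=np.array([.557,.003]); h=np.radians(-75.37); f=np.array([np.cos(h),np.sin(h)])
env.line_to([*(P+(.178-.049)*f),.0726],max_speed=.035)
env.wait(.3); print((T-P)@f)
X=look(env,P+.178*f)
for x in X: print((x-P)@f,(x-P)@[-f[1],f[0]])
import glob
a,b=[cv2.imread(sorted(glob.glob(f"pics/{c}_*.png"))[-1]) for c in("scene","side")]
a=a[115:215,250:350]; b=b[140:260,280:400]
cv2.imwrite("pics/e.png",np.hstack([cv2.resize(i,(400,400),interpolation=cv2.INTER_CUBIC) for i in(a,b)]))
E
```

```text
0.20004847623185437
scene [0.5518 0.0208] 12.3 0.049 t 18.5667
side [0.5529 0.0247] 15.4 0.064 t 18.6667
0.1815383167964605 -0.0011021093226166317
0.1779700471506515 0.0009756795596020107
```

View pics/e.png

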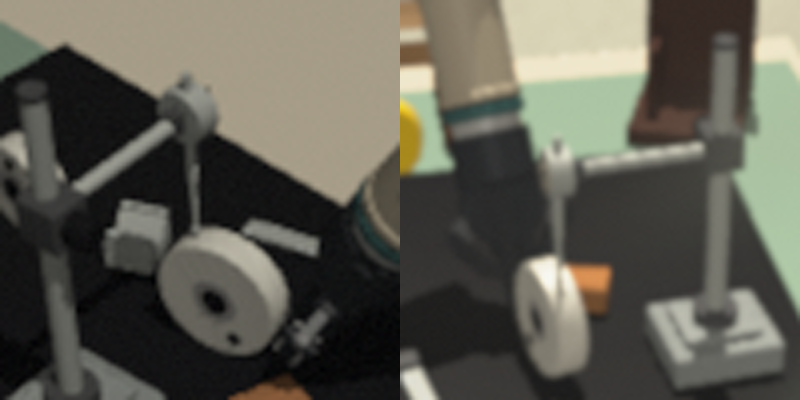

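The disc rolls true, with its pin hole turned to the lower right, and stands just short of the plunger, laterally centred. Final stretch now.

```bash
python3 - <<'E'
from bench import env
from h import *
P=np.array([.507,.1967]); T=np.array([.557,.003]); h=np.radians(-75.37); f=np.array([np.cos(h),np.sin(h)])
env.line_to([*(P+(.199-.049)*f),.0726],max_speed=.02)
env.wait(.4); print(env.current_ft_force())
X=look(env,P+.199*f)
for x in X: print((x-P)@f,(x-P)@[-f[1],f[0]])
import glob
a,b=[cv2.imread(sorted(glob.glob(f"pics/{c}_*.png"))[-1]) for c in("scene","side")]
a=a[130:210,260:340]; b=b[170:250,290:370]
cv2.imwrite("pics/e2.png",np.hstack([cv2.resize(i,(400,400),interpolation=cv2.INTER_CUBIC) for i in(a,b)]))
E
```

```text
[ 0.6562359   0.82300984 -0.51460844]
scene [0.5565 0.006 ] 9.2 0.101 t 20.3667
side [0.5577 0.0101] 13.4 0.06 t 20.4667
0.19700380284996744 -0.00031748863442596087
0.19334664938561003 0.0019071361355593522
```

View pics/e2.png

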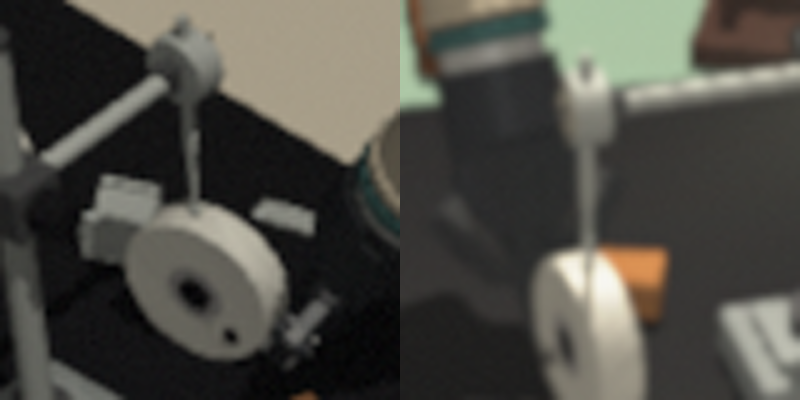

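```bash
python3 - <<'E'
from h import *
import pickle,glob; C,M=pickle.load(open("d.pkl","rb")); sc,si=C["scene"],C["side"]
P=np.array([.507,.1967]); h=np.radians(-75.37); f=np.array([np.cos(h),np.sin(h)]); ax=np.array([-f[1],f[0]])
def refine(img,u,w=5):
    g=255-img[...,1].astype(float); u=np.array(u)
    for _ in range(5):
        ys,xs=np.mgrid[0:400,0:640]; k=(np.hypot(xs-u[0],ys-u[1])<w)*np.clip(g-150,0,None); u=np.array([(xs*k).sum(),(ys*k).sum()])/k.sum()
    return u
a=cv2.imread(sorted(glob.glob("pics/scene_*.png"))[-1])
for nm,img,u,A in(("start",cv2.imread("pics/scene0.png"),(359.2,210.6),np.array([np.cos(.391),np.sin(.391)])),("now",a,(298.6,188.4),ax)):
    v=refine(img,u); c=ray(sc,v,.11)[:2]-.013*A; print(nm,v,c,(c-P)@f)
c=ray(sc,(298.6,188.4),.11)[:2]-.013*ax
# pinhole angle now
v=np.array([260+231/5,130+336/5]); n=np.r_[ax,0]; c3=np.r_[c+.013*ax,.11]
K,R,t=[np.array(sc[k]) for k in("camera_matrix","R","t")]; o=-R.T@t; d=R.T@np.linalg.solve(K,[*v,1]); X=o+d*((c3-o)@n)/(d@n)-c3
print("pin r",np.linalg.norm(X),"angle from up",np.degrees(np.arctan2(X[:2]@f,X[2]))%360,"rolled",(np.degrees(np.arctan2(X[:2]@f,X[2]))%360)*.05*np.pi/180)
# plunger rod along image: project axis for candidate T
for T in((.557,.003),(.557,.0),(.557,.006)):
    print(T,proj(sc,[[*T,.16],[*T,.19],[*T,.267]]).round(1).tolist(),proj(si,[[*T,.16],[*T,.19],[*T,.267]]).round(1).tolist())
E
```

```text
start [358.69716935 210.50634456] [0.50812913 0.19663667] 0.0003464714536868364
now [298.4805978  188.45018353] [0.55875401 0.00615558] 0.19743822679077092
pin r 0.035218777987217904 angle from up 225.7193657807637 rolled 0.19697730591938742
(0.557, 0.003) [[299.6, 172.3], [299.1, 164.3], [297.7, 142.7]] [[327.3, 223.9], [327.2, 214.9], [326.8, 191.0]]
(0.557, 0.0) [[298.9, 171.9], [298.4, 163.9], [297.0, 142.2]] [[327.5, 224.5], [327.4, 215.5], [326.9, 191.5]]
(0.557, 0.006) [[300.3, 172.8], [299.8, 164.8], [298.5, 143.1]] [[327.2, 223.3], [327.0, 214.4], [326.6, 190.4]]
```

```bash
python3 - <<'E'
from h import *
import pickle; C,M=pickle.load(open("d.pkl","rb")); sc,si=C["scene"],C["side"]
def rod(img,rows,u0):
    g=img[...,1].astype(float); o=[]
    for v in rows:
        w=g[v,u0-5:u0+6]; w=np.clip(w-np.median(w)-8,0,None); o.append((np.arange(u0-5,u0+6)@w/w.sum(),v))
    return np.array(o)
A=rod(sc["pixels"],range(156,172,1),299); B=rod(si["pixels"],range(204,218),327)
print(A[::4].round(2).tolist(),B[::4].round(2).tolist())
# fit vertical line x,y
def res(p):
    o=[]
    for c,D in((sc,A),(si,B)):
        L=proj(c,[[*p,.15],[*p,.22]]); o+=list(D[:,0]-np.interp(D[:,1],L[::-1,1],L[::-1,0]) if L[0,1]>L[1,1] else [])
    return o
r=least_squares(res,[.557,.003],loss="soft_l1",f_scale=.3); print(r.x,np.sqrt(np.mean(r.fun**2)))
E
```

```text
[[297.8, 156.0], [297.87, 160.0], [298.14, 164.0], [298.41, 168.0]] [[326.9, 204.0], [327.0, 208.0], [327.04, 212.0], [327.15, 216.0]]
[ 0.55594828 -0.00229368] 0.07464200475162254
```

The disc is under the plunger to within a few mm (pin angle says 197 mm rolled), but the remaining offset of 3–7 mm is uncertain. I'll back off and take one near look along the disc's axis with the wrist camera.

```bash
python3 - <<'E'
from bench import env
from h import *
import pickle
r,_=pickle.load(open("w.pkl","rb")); Rt=Ro.from_quat(quat(np.radians(24-90),-1)).as_matrix(); pt=np.array([.505,.198,.27])
Rc,t=np.array(r["R"]),np.array(r["t"]); cc=-Rc.T@t
Rct=Rt.T@Rc.T; oc=Rt.T@(cc-pt); print("cam in tool",oc.round(3),"zcam",Rct[:,2].round(3),"xcam",Rct[:,0].round(3))
P=np.array([.507,.1967]); h=np.radians(-75.37); f=np.array([np.cos(h),np.sin(h)]); q=quat(h,-1,.5236)
B=P+(.15-.07)*f
env.line_to([*B,.0726],max_speed=.08); env.line_to([*B,.25],max_speed=.15)
print(env.current_clock())
T3=np.array([.557,.001,.14]); best=[]
for hd in np.radians(np.arange(-60,75,15)):
  for tilt in np.radians([20,35,50,60]):
    for s in(1,-1):
      qq=quat(hd,s,tilt); Rm=Ro.from_quat(qq).as_matrix()
      for x in(.36,.4,.44,.48):
        for y in(-.12,-.06,0,.06,.12,.18):
          for z in(.2,.25,.3,.35):
            p=np.array([x,y,z])
            if np.hypot(x-.557,y)<.11: continue
            co=p+Rm@oc; d=Rm.T@(T3-co); d=(Rct.T@d)
            if d[2]<.12 or abs(d[0]/d[2])>.5 or not -.35<d[1]/d[2]<.2: continue
            w=T3-co; w/=np.linalg.norm(w); ang=abs(w[:2]@f)  # want small
            best.append((ang*2+abs(w[2])+d[2],hd,tilt,s,x,y,z,w.round(2),d[2]))
best.sort(key=lambda b:b[0]); n=0
for b in best[:400]:
    j=env.ik(b[4:7],quat(b[1],b[3],b[2]))
    if j is not None:
        print(np.degrees(b[1:3]).round(),b[3:],np.round(j,2)); n+=1
        if n==6: break
E
```

```text
cam in tool [ 0.084  0.001 -0.143] zcam [-0.317  0.001  0.948] xcam [ 0.002  1.    -0.001]
22.825
[-15.  20.] (-1, 0.4, -0.12, 0.25, array([ 0.77,  0.24, -0.59]), np.float64(0.3230418997136327)) [ 0.02  0.14  0.22  2.39 -0.07  0.27  1.6 ]
[ 0. 20.] (-1, 0.44, -0.06, 0.25, array([ 0.74,  0.18, -0.65]), np.float64(0.3208518725035007)) [ 0.25  0.18 -0.18  2.33  0.02  0.29  1.64]
[30. 20.] (-1, 0.44, 0, 0.25, array([ 0.71,  0.2 , -0.67]), np.float64(0.31126503625539836)) [ 0.74  0.27 -0.8   2.28  0.05  0.37  2.05]
[-15.  20.] (-1, 0.36, -0.12, 0.3, array([ 0.75,  0.21, -0.62]), np.float64(0.386236885829449)) [-0.63 -0.07  0.83  2.38  0.16  0.46  1.38]
[-15.  35.] (-1, 0.4, -0.12, 0.35, array([ 0.72,  0.19, -0.67]), np.float64(0.3837067254835053)) [-0.72 -0.23  0.72  2.44  0.83  0.38  0.64]
[45. 35.] (-1, 0.44, 0.06, 0.3, array([ 0.69,  0.14, -0.71]), np.float64(0.2898667188574172)) [ 0.31  0.14 -0.14  2.35 -1.08  0.53 -2.84]
```

```bash
python3 - <<'E'
from bench import env
from h import *
import pickle
env.line_to([.42,.12,.28],max_speed=.2)
env.move_ptp([.44,-.06,.25],quat(0,-1,np.radians(20))); env.wait(.2)
r=env.read_camera("wrist"); cv2.imwrite("pics/w3.png",r["pixels"]); L=env.cut_out("disc_large_centre","wrist")
pickle.dump((r,L),open("w3.pkl","wb")); print(env.current_clock(),[(d["confidence"],d["xy"],d["mask"].sum()) for d in L])
E
```

```text
25.9833 [(0.74, [382.2, 233.8], np.int64(5641))]
```

View pics/w3.png

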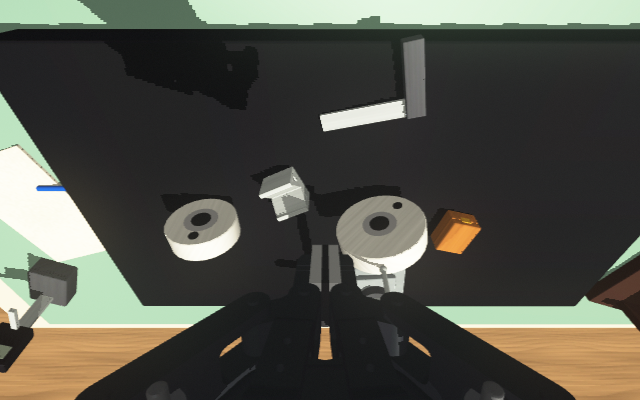

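The wrist picture (upside down) shows the disc at (382,234), bore (379,223), and the plunger tip on the rim near (382,268). An enlarged crop follows.

```bash
python3 - <<'E'
from h import *
import pickle
r,L=pickle.load(open("w3.pkl","rb")); f=np.array([np.cos(np.radians(-75.37)),np.sin(np.radians(-75.37))]); ax=np.array([-f[1],f[0]])
m=L[0]["mask"]; 
x,fv=fit(lambda p:disc(p,.05),[(r,m)],[.557,.006]); print(x[:2],np.degrees(x[2])%180,fv)
b=ray(r,(379,223),.11)[:2]+.013*ax; print("bore",b)
for D in(b,x[:2]):
  for o in(0,.003,.006,.009):
    T=D+o*f; print(o,proj(r,[[*T,.16],[*T,.175],[*T,.19]]).round(1).tolist())
cv2.imwrite("pics/w4.png",cv2.resize(r["pixels"][185:315,320:450],(600,600),interpolation=cv2.INTER_CUBIC))
E
```

```text
[0.55764331 0.00439382] 14.09001739502544 0.053007567146695585
bore [0.55744024 0.00482536]
0 [[387.8, 265.9], [390.4, 278.2], [393.1, 291.5]]
0.003 [[384.9, 266.4], [387.3, 278.7], [389.9, 292.0]]
0.006 [[381.9, 266.9], [384.2, 279.1], [386.7, 292.4]]
0.009 [[379.0, 267.4], [381.1, 279.6], [383.5, 292.9]]
0 [[387.4, 266.0], [389.9, 278.3], [392.6, 291.6]]
0.003 [[384.4, 266.5], [386.8, 278.8], [389.4, 292.1]]
0.006 [[381.5, 267.0], [383.7, 279.3], [386.2, 292.6]]
0.009 [[378.5, 267.5], [380.7, 279.7], [383.0, 293.0]]
```

View pics/w4.png

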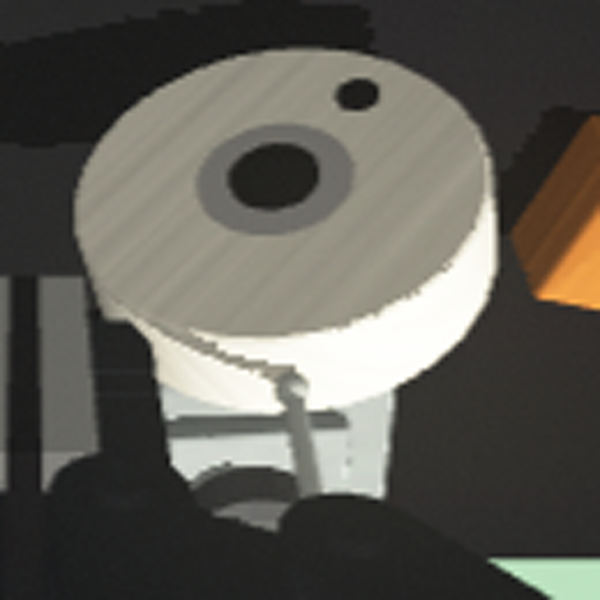

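The tip sits mid-rim at crop (292,384), and the disc apex is about 4.7 mm short of it. Push that much further, then back off and recheck.

```bash
python3 - <<'E'
from bench import env
from h import *
import pickle
P=np.array([.507,.1967]); h=np.radians(-75.37); f=np.array([np.cos(h),np.sin(h)]); ax=np.array([-f[1],f[0]]); q=quat(h,-1,.5236)
B=P+.08*f; G=P+.1547*f
env.move_ptp([.42,.12,.28],q); env.line_to([*B,.25],max_speed=.2); env.line_to([*B,.0726],max_speed=.12)
env.line_to([*(P+.14*f),.0726],max_speed=.06); env.line_to([*G,.0726],max_speed=.015)
env.wait(.4); print(env.current_tcp_pos()[:2]-G,env.current_ft_force())
env.line_to([*B,.0726],max_speed=.04); env.line_to([*B,.25],max_speed=.15)
env.line_to([.42,.12,.28],max_speed=.2)
env.move_ptp([.44,-.06,.25],quat(0,-1,np.radians(20))); env.wait(.2)
r=env.read_camera("wrist"); L=env.cut_out("disc_large_centre","wrist"); print(env.current_clock())
x,fv=fit(lambda p:disc(p,.05),[(r,L[0]["mask"])],[.557,.002]); D=x[:2]; print(D,np.degrees(x[2])%180,fv)
for o in(-.003,0,.003): T=D+o*f; print(o,proj(r,[[*T,.164],[*T,.18]]).round(1).tolist())
cv2.imwrite("pics/w5.png",cv2.resize(r["pixels"][185:315,320:450],(600,600),interpolation=cv2.INTER_CUBIC))
E
```

```text
[2.47553820e-05 8.15489948e-05] [-1.49265112  3.16520559 -0.20609585]
39.0417
[5.59782214e-01 4.15284108e-04] 12.219989083920753 0.07706154883313969
-0.003 [[386.8, 270.2], [389.5, 283.6]]
0 [[383.8, 270.6], [386.4, 284.0]]
0.003 [[380.9, 271.1], [383.3, 284.5]]
```

View pics/w5.png

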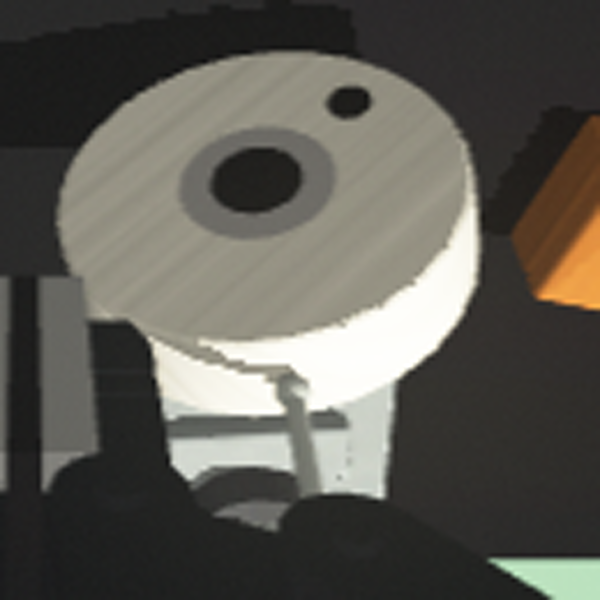

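The disc's highest point is now within about 1 mm of the plunger axis, the disc stands free, and the robot is clear. Handing in.

```bash
python3 -c "
from bench import env
print(env.finish_job())"
```

```text
the job is handed in; nothing more can be done
None
```

I rolled the larger disc about 0.2 m across the plate on its rim, past the case. It now stands on its own with its top within about 1 mm of the plunger axis, by my last camera measurement. The job was handed in at about 39 s of the 64 s, with the arm clear, but the hand-in gave no verdict, and I judged the plunger's lift from the pictures rather than reading it.

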